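# Switch on the watch bench's air cleaner under its guard

### The job

Switch on the bench air cleaner: with the fingers, swing the hinged steel guard right back until it stays open, push the toggle beneath it over to its far stop, then tip the guard forward again and let it drop shut over the toggle, which stays on. Nothing is to be picked up, and the tin, the ring box and the loupe around the cleaner stay where they are.

Things in the scene. Friction and masses are not known exactly. Their poses are not given: they have to be found in the camera images.
- cleaner: Bench air cleaner, fixed to the bench: grey steel box 180 (x) by 140 (y) by 70 mm high, grille on the far half of its top, guarded toggle on the near half. Origin at the centre of its underside, on the bench; x points level from its front (where the guard's lip is) to its back, z up. The front faces the robot's right (world -y), turned up to 0.3 rad either way; it stands within some 12 by 25 cm. The space in front of it is free.
- guard (a joint): Angle of the hinged guard, rad: 0 = shut (plate level), growing as its lip swings up and back; stop at 1.75, plate just past upright. About 70 g, turns freely: past about 1.2 it falls open and stays, below 1.1 it falls shut by itself. Shut, it is open underneath at the front: a finger leaning forward (25 to 45 degrees from vertical) can reach under the lip from the front and lift it on its outer side.
- guard_lip (a point): Middle of the front edge of the guard's lip (mid-thickness), moving with the guard; shut: at (-105, 0, +115) mm in the cleaner's axes. The lip is the front 15 mm of the guard, flared 7 mm upward, 60 mm wide, 3 mm thick; it overhangs the front face of the box by 15 mm.
- guard_plate (a point): Middle of the guard's flat bare steel plate, 70 mm long, 60 mm wide, 3 mm thick, from above the hinge to the lip; moves with the guard. Shut: at (-55, 0, +108) mm in the cleaner's axes, underside 36 mm above the box's top. Flanges 8 mm deep and 3 mm thick run along its two sides (54 mm apart inside); a rear leg goes down to the hinge.
- guard_hinge (a point): Middle of the guard's hinge line, at (-20, 0, +90) mm in the cleaner's axes; the line runs along the cleaner's y axis, between two ears 74 mm apart, 6 mm thick, that stand on the box and rise 7 mm above the line.
- toggle (a joint): Angle of the toggle lever, rad: 0 = off, leaning 0.45 rad to the front (towards the lip); 0.9 = on, leaning 0.45 rad to the back, at its far stop. It starts within 0.08 of off. It turns about the cleaner's y axis at (-67, 0, +70) mm in the cleaner's axes, stays where it is left, and takes about 2 N at its tip.
- toggle_tip (a point): Centre of the toggle's round steel end (12 mm across, 26 mm from its pivot; the stem is 9 mm thick). Off: at (-78, 0, +93) mm in the cleaner's axes; on: at (-56, 0, +93) mm. It passes below the shut guard in every position.
- tin: Loose bystander: round flat aluminium tin, 76 mm across, 26 mm high; origin at the centre of its underside.
- ring_box: Loose bystander: open clear box 100 by 75 by 32 mm high with white rings in it; origin at the centre of its underside.
- loupe: Loose bystander: grey watchmaker's eyeglass, a cone 32 mm high, 28 mm across its foot and 42 mm across its top; origin at the centre of its underside.
Mind the look-alikes: they are no part of the job. There is more than one size of the cleaner; the one meant has the size given above.

How it is judged:
On the way, in this order (a step that is already met when the one before it is completed fails the run):
1. the guard is swung right back (above 1.4 rad) while the toggle is still off (value of joint guard above 1.4 rad and value of joint toggle below 0.4 rad), for 0.2 s.
2. the toggle is pushed on while the guard is open (value of joint toggle above 0.78 rad and value of joint guard above 0.8 rad), for 0.1 s.
At the end, for the whole second after the job is handed in: The toggle is on (above 0.75 of 0.9 rad), the guard is shut (below 0.06 rad) and at rest, and the tin, ring box and loupe are within 15 mm of where they began (value of joint toggle above 0.75 rad and value of joint guard below 0.06 rad and velocity of joint guard below 0.1 rad/s and distance of each of tin, ring_box, loupe from where it was at the start of the episode below 0.015 m); the robot touches nothing.
It fails at once if the tin is moved, lifted or tipped (distance of tin from where it was at the start of the episode above 0.015 m or angle between tin's own z axis and vertical above 0.5 rad).
It fails at once if the ring box is moved, lifted or tipped (distance of ring_box from where it was at the start of the episode above 0.015 m or angle between ring_box's own z axis and vertical above 0.5 rad).
It fails at once if the loupe is moved, lifted or tipped (distance of loupe from where it was at the start of the episode above 0.015 m or angle between loupe's own z axis and vertical above 0.5 rad).
It also fails if it takes over 45 s, if anything falls off the work surface, if the arm or the gripper's body presses on something with over 40 N, if the wrist force passes 120 N, or if a joint passes its speed limit or range.

### The arm

A 7-joint arm with a two-finger parallel gripper is mounted at the origin on the work surface. World frame = base frame: x ahead of the robot, y to its left, z up, the work surface at z = 0. Lengths are in m, angles in rad, forces in N, time in s.
With the tool pointing down it reaches from about 0.4 to 0.85 m from the base axis. Payload 10.4 kg.
Tool frame: the origin (TCP) lies where the fingers leave the gripper's body, on its centre line; the fingertips stand 73 mm ahead of it and the grasp point (between the pads) lies 54 mm ahead of it; z points along the fingers, y is the line along which they close (so a half turn about z gives the same grasp; the last joint's range is limited). The gripper opens to 85 mm and grips with 20 to 120 N. Pads are 22 mm wide; open, the fingers measure 114 mm over their backs; the gripper's body (76 mm by 85 mm) begins 54 mm behind the grasp point. The pads swing forward as they close: fully open they stand 13 mm farther back than shut.
Start: joints at [1.313, 0.332, -0.065, 1.46, 0.022, 1.35, -0.088], TCP at [0.145, -0.608, 0.304] pointing down, gripper open.
Joint ranges: [-2.6, 2.6], [-0.5, 2.12], [-1.47, 1.34], [0.16, 2.42], [-1.27, 4.41], [0.06, 2.06], [-2.6, 2.6]. Speed limits (rad/s): [2.22, 2.22, 2.79, 2.79, 3.14, 3.14, 3.14].

### API

Orientations are given as a unit quaternion [x, y, z, w].
In Python, from workcell import manip, camera gives the robot as it stands. The module is installed in compiled form; this text tells all that it offers.
- The arm moves only by the shell command python3 -m creep 'ROWS' [OPENING] [FORCE]. ROWS is JSON, a list of rows, each a list of 2 entries, a list of its own where there are three numbers: the shift along the tool's x, y, z in mm, then the turn about the tool's z in rad. In form: [[[tx, ty, tz], twist], ...]. A call has 1 to 5 rows; each row is the pose to reach, as a shift and turn from the pose commanded when the call began, along the tool's axes at that moment; what a row does not reach only later rows make up. A row lasts 1/12 s, in which the tool goes at most 41.7 mm and 7.16 degrees, less where a joint would pass 70% of its speed; a pose out of reach is approached as far as the arm can. A call with a gripper value outside its range is refused whole. OPENING is the opening, from 0 (shut) to 1 (fully open), set as the call begins (- or left out, the last holds). The fingers move at their own pace and stop on an object; FORCE is the grip in N (left out, the last holds). Time passes only in rows, so rows that repeat a pose let the fingers close. It gives the time, the measured TCP pose, the force, the opening and the grip force at its end, in the units of the state.
- manip.get_obs(): the state, without advancing time (a new reading comes with each control period).
- camera(name): name is "scene" or "top"; returns a dict with "pixels" (480x640x3 uint8, red, green, blue), "z_map" (480x640 float32, m along the optical axis (not along the pixel's ray), 0 where there is no reading), "fx", "fy", "cx", "cy" (pixels), "extrinsics" (4x4, takes a point from world to camera coordinates). Camera axes: x right, y down, z forward; pixel columns grow to the right and rows downward; lengths in m; the calibration is good to about 2 mm. A picture is of the moment at which its call begins.
- manip.hand_in(): hands the job in; it is judged then, once.
The state is a dict: "clock": time; "joint_pos": joint angles; "joint_velocities": joint speeds; "tau": joint torques, N m; "position": TCP position; "ee_rot": TCP orientation; "ft_force": force on the tool from outside, world axes, zero at the start; "torque": the same for the moment, N m; "grip_width": opening from 0.0 (shut) to 1.0 (fully open); "grasp_force": force on a finger pad.
Only numpy, scipy, OpenCV 4.12 (cv2) and the standard library are available. Lean on these libraries where they do the work, as an engineer would, in place of code of your own. Each camera call takes 0.05 s, during which the arm holds its last target. There are 200 camera calls.

## Working session

There is one attempt and no reset: what is moved stays moved. The work goes in short steps, Python scripts to look and compute and a shell command to move; the robot and the scene stay as the last step left them, time stands still between calls to the robot, and variables do not carry over. Pictures are saved under pics/ and viewed, at most 10 in all, crops included, and the job is handed in when it is done.

```bash
mkdir -p pics; python3 - <<'E'
from workcell import manip, camera
import cv2,numpy as np
for n in("scene","top"):
    c=camera(n); np.savez(f"pics/{n}0.npz",**c)
    cv2.imwrite(f"pics/{n}0.png",c["pixels"][:,:,::-1])
    print(n,c["fx"],c["cx"],c["cy"],np.round(c["extrinsics"],3).tolist())
o=manip.get_obs();print({k:np.round(v,3).tolist() for k,v in o.items()})
E
```

```text
scene 579.8538363083804 314.8482669739472 237.20497296949756 [[-0.337, 0.941, 0.001, 0.131], [0.667, 0.239, -0.706, -0.364], [-0.664, -0.238, -0.709, 1.525], [0.0, 0.0, 0.0, 1.0]]
top 565.8496038195977 317.22098402840317 235.247037369699 [[-0.016, -1.0, -0.024, 0.096], [-0.997, 0.017, -0.069, 0.629], [0.069, 0.022, -0.997, 1.013], [0.0, 0.0, 0.0, 1.0]]
{'clock': 0.1, 'joint_pos': [1.313, 0.333, -0.065, 1.461, 0.022, 1.35, -0.089], 'joint_velocities': [-0.0, -0.0, -0.001, -0.001, -0.0, -0.0, -0.0], 'tau': [0.001, -62.675, 0.049, -39.243, 0.016, 0.007, -0.0], 'position': [0.145, -0.608, 0.303], 'ee_rot': [0.993, 0.117, -0.0, -0.001], 'ft_force': [0.356, 1.047, 0.497], 'torque': [-0.039, -0.002, -0.008], 'grasp_force': 0.0, 'grip_width': 0.998}
```

View pics/scene0.png

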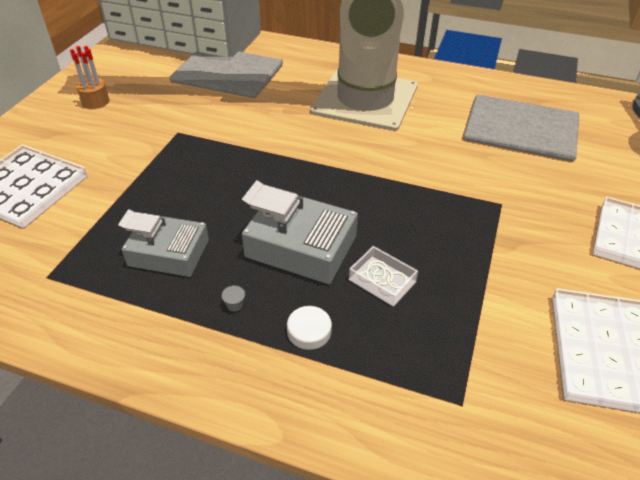

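View pics/top0.png

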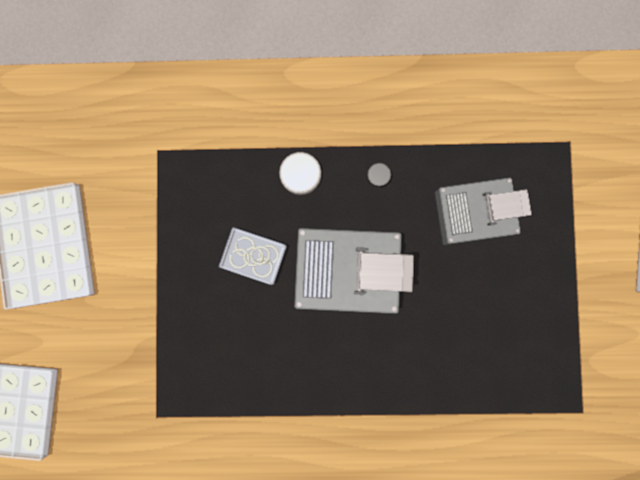

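Scene: two look-alike cleaners. The big one is at scene (300,235) and top (350,270), and the small one at scene (165,243) and top (480,210). In the top view the big box is about 105 px long, roughly 175 mm, so it matches the 180 mm description. Tin, loupe and ring box are at top (300,173), (379,174) and (252,256). I'll measure the big one with depth and check it in a crop.

```bash
cat > h.py <<'E'
import numpy as np
def cloud(c):
    z=c["z_map"]; v,u=np.mgrid[:480,:640]
    P=np.stack([(u-c["cx"])/c["fx"]*z,(v-c["cy"])/c["fy"]*z,z],-1)
    E=c["extrinsics"]; return (P-E[:3,3])@E[:3,:3]
E
python3 - <<'E'
import numpy as np,cv2
from h import *
R={"top":(slice(215,325),slice(285,425)),"scene":(slice(175,285),slice(235,365))}
for n in R:
    c=np.load(f"pics/{n}0.npz"); W=cloud(c)[R[n]].reshape(-1,3)
    mat=cloud(c)[360:400,200:500] if n=="top" else cloud(c)[300:340,380:450]
    print(n,"mat z",np.median(mat[...,2]),"zhist",np.histogram(W[:,2],bins=np.arange(0,.15,.01))[0])
    for lo,hi in((.06,.08),(.1,.125)):
        m=W[(W[:,2]>lo)&(W[:,2]<hi)]; 
        r=cv2.minAreaRect((m[:,:2]*1000).astype(np.float32)); print(lo,np.median(m[:,2]),r)
        print(cv2.boxPoints(r).round(1).tolist())
    # small
c=np.load("pics/top0.npz");W=cloud(c)
for k,s in dict(tin=(173,300),loupe=(174,379),ring=(256,252),small=(212,455)).items(): print(k,W[s].round(3))
a=cv2.resize(c["pixels"][210:330,280:430],None,fx=4,fy=4,interpolation=2)
s=np.load("pics/scene0.npz"); b=cv2.resize(s["pixels"][170:290,230:370],None,fx=4,fy=4,interpolation=2)[:, :]
im=np.hstack([cv2.resize(a,(400,320)),cv2.resize(b,(400,320))]);cv2.imwrite("pics/crop1.png",im[:,:,::-1])
E
```

```text
top mat z 0.0007109549806252249 zhist [4406    2    0    0    0    0 3023 3643   15  140 1123  796    0    0]
0.06 0.07024361201912191 ((564.994384765625, 32.41829299926758), (179.5069580078125, 140.05520629882812), 86.52021026611328)
[[489.6000061035156, -52.900001525878906], [629.4000244140625, -61.400001525878906], [640.2999877929688, 117.80000305175781], [500.5, 126.30000305175781]]
0.1 0.10960963669864755 ((556.2960815429688, -28.798797607421875), (91.225341796875, 76.90715789794922), 81.34232330322266)
[[511.3999938964844, -68.0999984741211], [587.4000244140625, -79.69999694824219], [601.2000122070312, 10.5], [525.0999755859375, 22.100000381469727]]
scene mat z 0.0006559568594707052 zhist [4160  469  491  469  414  425 2255 2005   67  193  815  370    0    0]
0.06 0.06984443021329126 ((565.00830078125, 34.093238830566406), (181.4843292236328, 144.10922241210938), 86.399169921875)
[[487.3999938964844, -51.900001525878906], [631.2000122070312, -61.0], [642.5999755859375, 120.0999984741211], [498.79998779296875, 129.1999969482422]]
0.1 0.10908001386581664 ((562.537841796875, -27.586124420166016), (89.49325561523438, 64.9700698852539), 85.42889404296875)
[[526.5999755859375, -69.5999984741211], [591.4000244140625, -74.80000305175781], [598.5, 14.399999618530273], [533.7000122070312, 19.600000381469727]]
tin [0.745 0.115 0.03 ]
loupe [ 0.739 -0.029  0.034]
ring [0.594 0.206 0.023]
small [ 0.665 -0.16   0.052]
```

View pics/crop1.png

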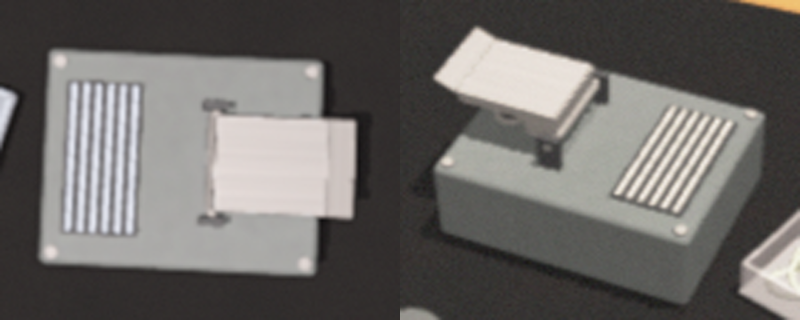

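The crop confirms the choice. The big box measures 180 x 140 mm, its centre is at about (0.565, 0.033), and its x axis is (0.061, 0.998). The tool stays vertical, so I'll take the guard by its two sides (60 mm against an 85 mm opening) and carry it round the hinge. First I'll travel across at height.

```bash
python3 -m creep '[[[20,-17,0],0],[[52,-44,0],0],[[84,-71,0],0],[[114,-97,0],0],[[134,-113,0],0]]' 1
python3 -m creep '[[[27,-23,0],0],[[54,-46,0],0],[[81,-68,0],0],[[108,-91,0],0],[[134,-113,0],0]]'
python3 -m creep '[[[27,-23,0],0],[[54,-46,0],0],[[81,-68,0],0],[[108,-91,0],0],[[134,-113,0],0]]'
```

```text
clock: 0.52
position: [0.2519, -0.4634, 0.3037]
ee_rot: [0.993, 0.119, 0.0, -0.0]
ft_force: [0.4, -0.6, -0.5]
grip_width: 0.996
grasp_force: 0.0
clock: 0.93
position: [0.3542, -0.3239, 0.3038]
ee_rot: [0.993, 0.117, -0.0, -0.0]
ft_force: [1.0, 0.0, 0.4]
grip_width: 1.0
grasp_force: 0.0
clock: 1.35
position: [0.4582, -0.1829, 0.3038]
ee_rot: [0.993, 0.117, -0.0, 0.0]
ft_force: [0.2, -0.2, 0.1]
grip_width: 1.002
grasp_force: 0.0
```

```bash
python3 -m creep '[[[32,-27,0],0],[[62,-53,0],0],[[90,-76,0],0],[[115,-98,0],0],[[133,-114,0],0]]' >/dev/null
python3 -m creep '[[[0,0,0],-0.1],[[0,0,0],-0.22],[[0,0,0],-0.34],[[0,0,0],-0.46],[[0,0,0],-0.58]]' >/dev/null
python3 -m creep '[[[0,0,0],-0.12],[[0,0,0],-0.24],[[0,0,0],-0.36],[[0,0,0],-0.48],[[0,0,0],-0.58]]' >/dev/null
python3 -m creep '[[[0,0,0],-0.08],[[0,0,0],-0.115],[[0,0,0],-0.115],[[0,0,0],-0.115]]'
python3 - <<'E'
from workcell import manip,camera
from scipy.spatial.transform import Rotation as R
import numpy as np,cv2
o=manip.get_obs();M=R.from_quat(o["ee_rot"]).as_matrix();print(M.round(3),np.round(o["joint_pos"],2),o["position"])
t=np.array([.565,.033,0])-.075*np.array([.061,.998,0]);t[2]=o["position"][2];print("to go",M.T@(t-o["position"])*1000)
for n in("scene",):
    c=camera(n);cv2.imwrite(f"pics/{n}1.png",c["pixels"][:,:,::-1])
E
```

```text
clock: 2.93
position: [0.5602, -0.0429, 0.3036]
ee_rot: [0.729, 0.685, -0.0, -0.0]
ft_force: [0.5, 0.8, -0.2]
grip_width: 1.004
grasp_force: 0.0
[[ 0.063  0.998 -0.001]
 [ 0.998 -0.063  0.   ]
 [-0.    -0.001 -1.   ]] [ 0.66  0.28 -0.79  1.6   0.21  1.35 -0.22] [ 0.5602118  -0.04292366  0.30363406]
to go [ 1.08489225e+00  1.45625152e-01 -8.82868671e-05]
```

View pics/scene1.png

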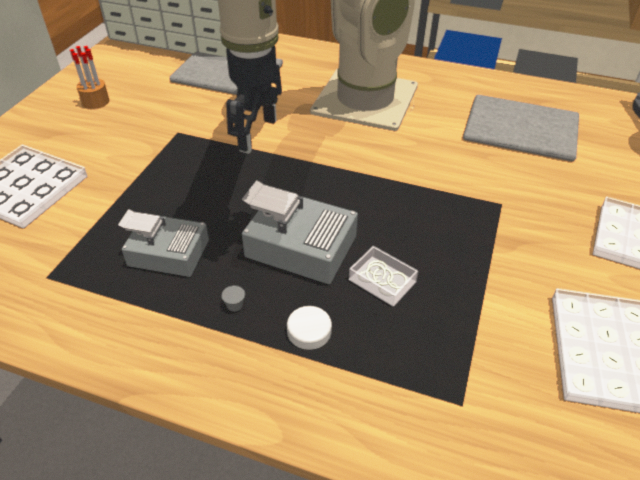

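The gripper hangs squarely over the guard at scene (250,130), and its axes line up with the cleaner's. I'll descend partway and check the straddle up close.

```bash
python3 -m creep '[[[0,0,18],0],[[0,0,40],0],[[1,0,65],0],[[1,0,85],0],[[1,0,95],0]]'
python3 - <<'E'
from workcell import camera
import cv2,numpy as np
a=camera("scene")["pixels"][110:270,190:390];b=camera("top")["pixels"][180:340,270:470]
cv2.imwrite("pics/c2.png",np.hstack([cv2.resize(i,(400,320),interpolation=2) for i in(a,b)])[:,:,::-1])
E
```

```text
clock: 3.4
position: [0.5593, -0.0419, 0.2063]
ee_rot: [0.729, 0.685, -0.001, -0.001]
ft_force: [-0.4, -0.4, -0.4]
grip_width: 1.003
grasp_force: 0.0
```

View pics/c2.png

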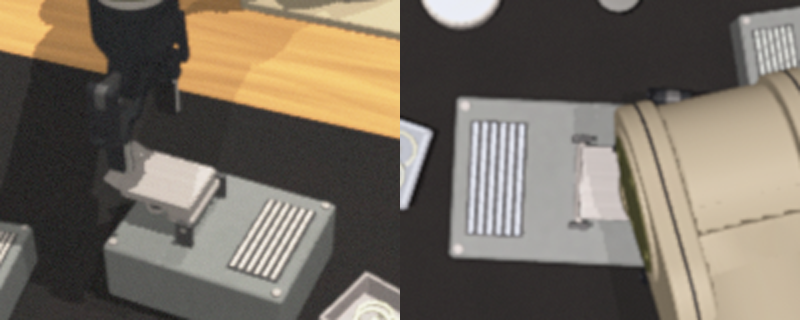

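The fingers straddle the guard just behind the lip; the near fingertip is at scene (249,196), where I expected it. Next I'll lower and grip lightly.

```bash
python3 -m creep '[[[0,0,12],0],[[0,0,25],0],[[0,0,38],0],[[0,0,48],0],[[0,0,51],0]]'
python3 -m creep '[[[0,0,0],0],[[0,0,0],0],[[0,0,0],0],[[0,0,0],0],[[0,0,0],0]]' 0.5 20
python3 -m creep '[[[0,0,0],0],[[0,0,0],0],[[0,0,0],0]]'
```

```text
clock: 3.92
position: [0.5595, -0.0419, 0.1557]
ee_rot: [0.728, 0.685, -0.001, -0.001]
ft_force: [-1.1, -0.4, -1.2]
grip_width: 1.005
grasp_force: 0.0
clock: 4.33
position: [0.5602, -0.0418, 0.1585]
ee_rot: [0.728, 0.685, -0.0, 0.0]
ft_force: [-5.0, 0.6, 5.5]
grip_width: 0.698
grasp_force: 23.2
clock: 4.58
position: [0.5602, -0.0418, 0.1584]
ee_rot: [0.728, 0.685, -0.0, -0.0]
ft_force: [-5.8, 0.9, 5.6]
grip_width: 0.701
grasp_force: 23.2
```

The grip stopped at 0.70, which is 60 mm, so it has the guard. Next is the arc about the hinge: r = (-55, 14) mm, swinging up and back.

```bash
python3 -m creep '[[[2,0,-7],0],[[5,0,-13],0],[[9,0,-19],0],[[13.5,0,-25],0],[[18.5,0,-29.5],0]]'
python3 -m creep '[[[6,0,-4.5],0],[[12,0,-8],0],[[18.5,0,-10.5],0]]'
python3 - <<'E'
from workcell import camera
import cv2,numpy as np
a=camera("scene")["pixels"][110:270,190:390];b=camera("top")["pixels"][180:340,270:470]
cv2.imwrite("pics/c3.png",np.hstack([cv2.resize(i,(400,320),interpolation=2) for i in(a,b)])[:,:,::-1])
E
```

```text
clock: 5.0
position: [0.5613, -0.023, 0.1879]
ee_rot: [0.728, 0.685, -0.0, -0.0]
ft_force: [-2.4, -0.1, -6.7]
grip_width: 0.696
grasp_force: 23.4
clock: 5.25
position: [0.5625, -0.0049, 0.1983]
ee_rot: [0.728, 0.685, -0.001, 0.0]
ft_force: [-5.0, -3.1, -3.2]
grip_width: 0.693
grasp_force: 23.4
```

View pics/c3.png

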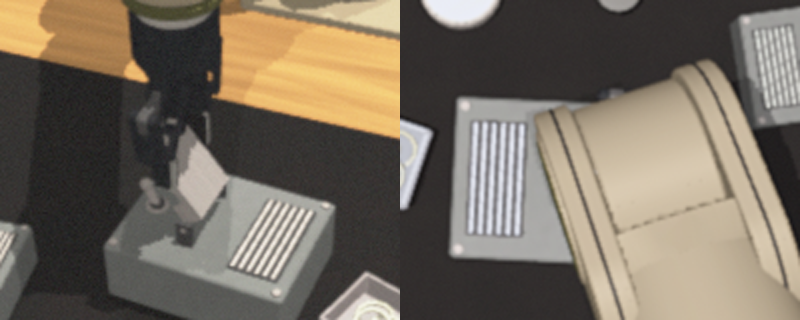

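The guard is at about 1 rad between the fingers (crop (200,180)), and the toggle is still off at crop (150,190). I'll continue to about 1.5 rad, let it settle, then open.

```bash
python3 -m creep '[[[7,0,-1.7],0],[[14,0,-2.8],0],[[21,0,-2.8],0],[[28,0,-2],0],[[33,0,-1],0]]'
python3 -m creep '[[[0,0,0],0],[[0,0,0],0],[[0,0,0],0],[[0,0,0],0],[[0,0,0],0]]' 1
python3 -m creep '[[[0,0,-10],0],[[0,0,-30],0],[[0,0,-60],0],[[0,0,-85],0],[[0,0,-95],0]]'
python3 -m creep '[[[-15,0,0],0],[[-45,0,0],0],[[-75,0,0],0],[[-105,0,0],0],[[-120,0,0],0]]' 0
python3 - <<'E'
from workcell import camera
import cv2,numpy as np
a=camera("scene")["pixels"][110:270,190:390];b=camera("top")["pixels"][180:340,270:470]
cv2.imwrite("pics/c4.png",np.hstack([cv2.resize(i,(400,320),interpolation=2) for i in(a,b)])[:,:,::-1])
E
```

```text
clock: 5.77
position: [0.5646, 0.0281, 0.1996]
ee_rot: [0.728, 0.685, -0.001, 0.001]
ft_force: [-7.6, -5.5, 3.0]
grip_width: 0.701
grasp_force: 25.7
clock: 6.18
position: [0.565, 0.028, 0.1992]
ee_rot: [0.728, 0.685, 0.0, 0.0]
ft_force: [0.7, 0.4, 0.4]
grip_width: 1.0
grasp_force: 0.0
clock: 6.6
position: [0.5657, 0.0285, 0.2984]
ee_rot: [0.728, 0.685, 0.002, 0.002]
ft_force: [0.7, 0.6, -0.1]
grip_width: 1.004
grasp_force: 0.0
clock: 7.02
position: [0.5568, -0.0961, 0.294]
ee_rot: [0.73, 0.684, -0.001, 0.0]
ft_force: [-0.8, -0.8, 0.6]
grip_width: 0.296
grasp_force: 0.0
```

View pics/c4.png

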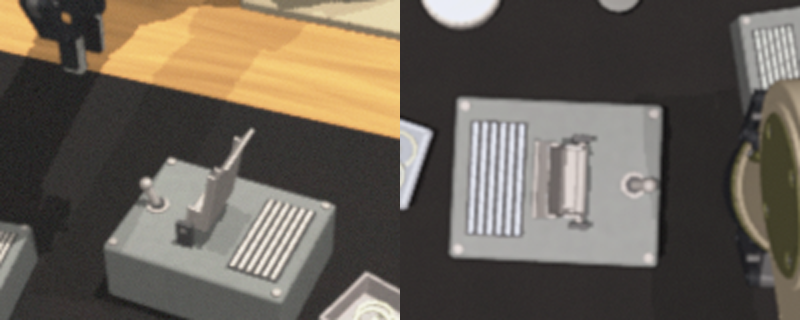

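The guard stands at its stop, with its top at crop (250,130). The toggle tip is at top (394,272), which matches the predicted (-78, 0). I'll lower the closed fingers in front of the toggle and push.

```bash
python3 -m creep '[[[0,0,15],0],[[0,0,45],0],[[0,0,80],0],[[0,0,105],0],[[0,0,120],0]]' 0
python3 -m creep '[[[0,0,8],0],[[0,0,12],0],[[5,0,12],0],[[15,0,12],0],[[25,0,12],0]]'
python3 -m creep '[[[5,0,0],0],[[10,0,0],0],[[15,0,0],0],[[19,0,0],0],[[22,0,0],0]]'
python3 -m creep '[[[1,0,0],0],[[2,0,0],0],[[3,0,0],0],[[3,0,0],0]]'
```

```text
clock: 7.53
position: [0.5562, -0.0906, 0.1711]
ee_rot: [0.728, 0.686, -0.001, -0.001]
ft_force: [-0.0, -0.8, 0.3]
grip_width: -0.001
grasp_force: 0.0
clock: 7.95
position: [0.5596, -0.0657, 0.1632]
ee_rot: [0.728, 0.685, 0.001, 0.001]
ft_force: [0.2, 0.7, 1.0]
grip_width: 0.003
grasp_force: 0.0
clock: 8.37
position: [0.5603, -0.0444, 0.1621]
ee_rot: [0.728, 0.685, 0.0, 0.0]
ft_force: [1.2, -2.5, 1.2]
grip_width: -0.003
grasp_force: 0.9
clock: 8.7
position: [0.5604, -0.0418, 0.1618]
ee_rot: [0.728, 0.685, -0.0, -0.0]
ft_force: [0.4, -1.4, 0.4]
grip_width: 0.003
grasp_force: 0.5
```

```bash
python3 -m creep '[[[1,0,0],0],[[2,0,0],0],[[2,0,0],0]]'
python3 -m creep '[[[1,0,0],0],[[2,0,0],0],[[2,0,0],0]]'
```

```text
clock: 8.95
position: [0.5604, -0.0398, 0.1617]
ee_rot: [0.728, 0.685, -0.0, -0.0]
ft_force: [0.4, -1.9, -0.6]
grip_width: -0.0
grasp_force: 0.8
clock: 9.2
position: [0.5605, -0.0389, 0.1616]
ee_rot: [0.729, 0.685, -0.001, 0.0]
ft_force: [0.6, -5.8, -1.0]
grip_width: -0.0
grasp_force: 2.6
```

```bash
python3 -m creep '[[[1.5,0,0],0],[[1.5,0,0],0],[[1.5,0,0],0]]'
python3 -m creep '[[[-8,0,0],0],[[-20,0,0],0],[[-30,0,-5],0],[[-38,0,-30],0],[[-38,0,-60],0]]'
python3 -m creep '[[[0,0,-30],0],[[0,0,-60],0],[[0,0,-75],0],[[0,0,-75],0]]'
python3 - <<'E'
from workcell import camera
import cv2,numpy as np
a=camera("scene")["pixels"][110:270,190:390];b=camera("top")["pixels"][180:340,270:470]
cv2.imwrite("pics/c5.png",np.hstack([cv2.resize(i,(400,320),interpolation=2) for i in(a,b)])[:,:,::-1])
E
```

```text
clock: 9.45
position: [0.5605, -0.0386, 0.1617]
ee_rot: [0.729, 0.684, -0.001, 0.001]
ft_force: [-0.6, -8.6, -0.5]
grip_width: -0.0
grasp_force: 4.4
clock: 9.87
position: [0.5572, -0.0771, 0.2211]
ee_rot: [0.729, 0.684, -0.001, -0.002]
ft_force: [0.2, 0.3, 0.4]
grip_width: 0.0
grasp_force: 0.0
clock: 10.2
position: [0.5597, -0.0747, 0.3013]
ee_rot: [0.728, 0.685, 0.002, 0.002]
ft_force: [1.1, 0.3, -0.1]
grip_width: -0.002
grasp_force: 0.0
```

View pics/c5.png

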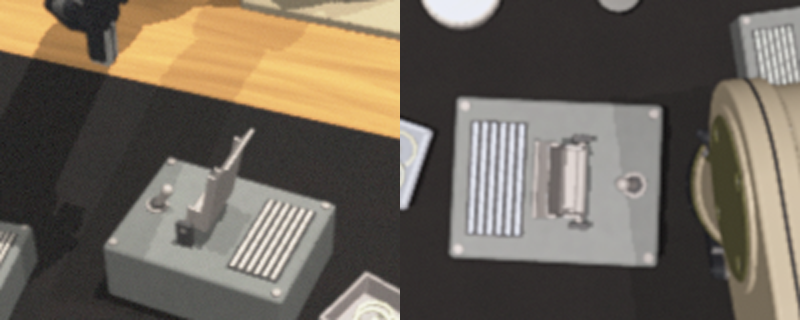

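The toggle now leans back, tip at top (381,272), which is the on position. Next I'll carry the closed fingers over the guard, lower them behind it, and push it forward past its balance point.

```bash
python3 -m creep '[[[20,0,0],0],[[55,0,0],0],[[95,0,0],0],[[135,0,0],0],[[160,0,0],0]]' 0
python3 -m creep '[[[9,0,0],0],[[9,0,10],0],[[9,0,40],0],[[9,0,70],0],[[9,0,83],0]]'
python3 -m creep '[[[0,0,0],0],[[-10,0,0],0],[[-20,0,0],0],[[-30,0,0],0],[[-40,0,0],0]]'
python3 -m creep '[[[-10,0,0],0],[[-20,0,0],0],[[-30,0,0],0],[[-40,0,0],0],[[-46,0,0],0]]'
python3 -m creep '[[[0,0,0],0],[[0,0,0],0],[[0,0,0],0],[[0,0,0],0],[[0,0,0],0]]'
python3 - <<'E'
from workcell import camera
import cv2,numpy as np
a=camera("scene")["pixels"][110:270,190:390];b=camera("top")["pixels"][180:340,270:470]
cv2.imwrite("pics/c6.png",np.hstack([cv2.resize(i,(400,320),interpolation=2) for i in(a,b)])[:,:,::-1])
E
```

```text
clock: 10.72
position: [0.5671, 0.0895, 0.2957]
ee_rot: [0.727, 0.686, -0.0, -0.001]
ft_force: [-0.5, 1.3, 0.3]
grip_width: -0.0
grasp_force: 0.0
clock: 11.13
position: [0.5671, 0.0914, 0.2088]
ee_rot: [0.729, 0.684, -0.003, -0.001]
ft_force: [-1.5, -0.7, -0.7]
grip_width: -0.0
grasp_force: 0.0
clock: 11.55
position: [0.5669, 0.0527, 0.2152]
ee_rot: [0.729, 0.685, 0.001, 0.001]
ft_force: [-0.4, 0.9, 0.2]
grip_width: -0.001
grasp_force: 0.1
clock: 11.97
position: [0.5634, 0.0067, 0.2139]
ee_rot: [0.729, 0.685, -0.0, 0.0]
ft_force: [-0.1, -0.7, 0.2]
grip_width: 0.003
grasp_force: 0.0
clock: 12.38
position: [0.5635, 0.0093, 0.2139]
ee_rot: [0.728, 0.686, 0.0, -0.0]
ft_force: [0.8, -0.3, -0.3]
grip_width: 0.001
grasp_force: 0.0
```

View pics/c6.png

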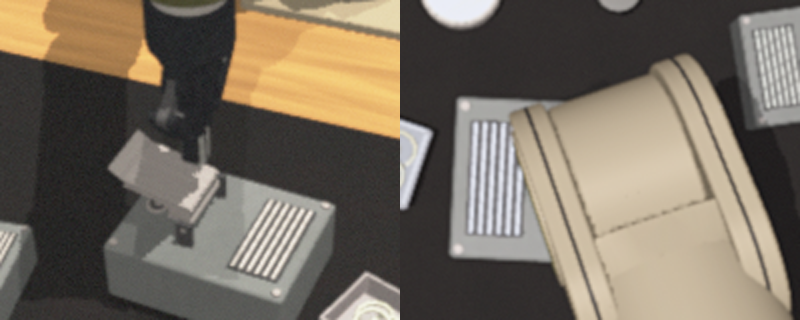

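The guard has tipped forward and is nearly down, with its lip at crop (112,165). I'll back the arm off upward and check that it shuts.

```bash
python3 -m creep '[[[5,0,-10],0],[[10,0,-30],0],[[10,0,-60],0],[[10,0,-85],0],[[10,0,-95],0]]'
python3 -m creep '[[[0,60,0],0],[[0,60,0],0],[[0,60,0],0],[[0,60,0],0],[[0,60,0],0]]' >/dev/null
python3 -m creep '[[[-20,0,0],0],[[-60,0,0],0],[[-100,0,0],0],[[-140,0,0],0],[[-170,0,0],0]]' >/dev/null
python3 -m creep '[[[-30,0,0],0],[[-70,0,0],0],[[-100,0,0],0],[[-110,0,0],0],[[-110,0,0],0]]'
python3 - <<'E'
from workcell import camera
import cv2,numpy as np
from h import *
for n,R in {"top":(slice(215,325),slice(285,425)),"scene":(slice(175,285),slice(235,365))}.items():
    c=camera(n); W1=cloud(c)[R].reshape(-1,3);W0=cloud(np.load(f"pics/{n}0.npz"))[R].reshape(-1,3)
    for W in(W0,W1):
        d=W-[.565,.033,0];X=d@[.061,.998,0];Y=d@[-.998,.061,0]
        print(n,[round(float(np.median(W[(abs(Y)<25)&(abs(X-x)<4)&(W[:,2]>.09)&(W[:,2]<.2),2]))*1000,1) for x in(-100,-80,-55,-35)])
a=camera("scene")["pixels"][110:350,170:470];b=camera("top")["pixels"][150:350,220:470]
cv2.imwrite("pics/c7.png",np.hstack([cv2.resize(i,(400,320),interpolation=2) for i in(a,b)])[:,:,::-1])
E
```

```text
clock: 12.9
position: [0.565, 0.0198, 0.3133]
ee_rot: [0.728, 0.686, 0.002, 0.002]
ft_force: [0.7, 0.2, 0.2]
grip_width: 0.002
grasp_force: 0.0
clock: 14.15
position: [0.6054, -0.2683, 0.3088]
ee_rot: [0.73, 0.683, -0.001, 0.0]
ft_force: [0.7, -0.6, -0.7]
grip_width: -0.002
grasp_force: 0.0
top [nan, nan, nan, nan]
top [nan, nan, nan, nan]
scene [nan, nan, nan, nan]
scene [nan, nan, nan, nan]
  return _methods._mean(a, axis=axis, dtype=dtype,
  ret = ret.dtype.type(ret / rcount)
```

View pics/c7.png

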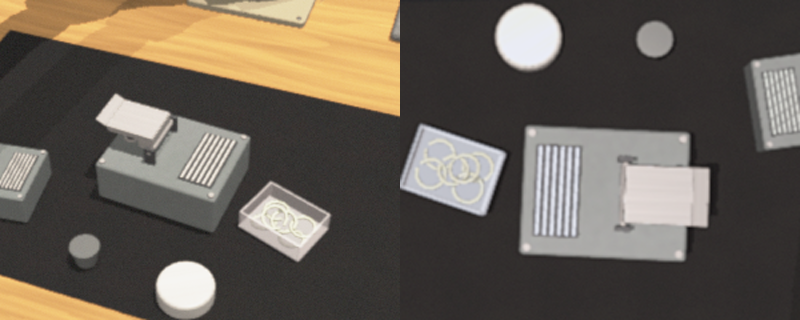

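The guard is down over the toggle and the bystanders look untouched. My height check mixed m and mm, so I'll redo it by comparing with the starting images.

```bash
python3 - <<'E'
from workcell import camera
import numpy as np
from h import *
for n,R in {"top":(slice(215,325),slice(285,425)),"scene":(slice(175,285),slice(235,365))}.items():
    c=camera(n);c0=np.load(f"pics/{n}0.npz")
    for W in(cloud(c0)[R].reshape(-1,3),cloud(c)[R].reshape(-1,3)):
        d=(W-[.565,.033,0])*1000;X=d@[.061,.998,0];Y=d@[-.998,.061,0]
        print(n,[round(float(np.median(d[(abs(Y)<25)&(abs(X-x)<4)&(d[:,2]>90)&(d[:,2]<200),2])),1) for x in(-100,-80,-55,-35)])
    if n=="top":
        D=np.abs(c["pixels"].astype(int)-c0["pixels"])[140:330,200:430].max(-1); print("changed px in top",(D>40).sum())
E
```

```text
top [113.9, 109.4, 109.3, 109.3]
top [113.7, 109.3, 109.7, 109.2]
changed px in top 0
scene [113.8, 109.2, 108.9, 109.4]
scene [114.2, 109.1, 109.0, 108.8]
```

The guard is shut at the same heights as at the start, and the top view shows nothing moved. The arm is clear, so I'm handing in.

```bash
python3 -c "
from workcell import manip
print(manip.hand_in())"
```

```text
the job is handed in; nothing more can be done
None
```

The job is handed in, though no verdict came back: the guard was swung back, the toggle pushed on to its stop, and the guard dropped shut over it; the tin, ring box and loupe show no movement in the top view, and the arm is clear.

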